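Level the settling rack, load the sample jars and take the picture

ROBOT

A 6-joint arm with a two-finger parallel gripper is mounted at the origin on the work surface. World frame = base frame: x ahead of the robot, y to its left, z up, the work surface at z = 0. Lengths are in m, angles in rad, forces in N, time in s.
With the tool pointing down it reaches from about 0.35 to 0.975 m from the base axis. Payload 7.1 kg.
Tool frame: the origin (TCP) lies at the very end of the fingers, on their centre line; the grasp point (between the pads) lies 19 mm behind it; z points along the fingers, y is the direction in which the jaws open and shut (so a half turn about z gives the same grasp; the last joint's range is limited). The gripper opens to 88 mm and grips with 3 to 60 N. Pads are 20 mm wide; open, the fingers measure 115 mm over their backs; the gripper's body (75 mm by 178 mm) begins 61 mm behind the grasp point.
Start: joints at [1.263, 0.423, 1.63, -0, 1.089, -0.019], TCP at [0.178, 0.599, 0.223] pointing down, gripper open.
Joint ranges: [-3, 3], [-0.9, 2.11], [0.09, 2.58], [-1.31, 4.45], [0.11, 2.69], [-2.54, 2.54]. Speed limits (rad/s): [2.39, 2.39, 3.01, 3.14, 3.14, 3.14].

INTERFACE

Orientations are given as a unit quaternion [w, x, y, z].
In Python, from plant import robot gives the robot as it stands.
- The arm moves only by the shell command python3 -m inch 'ROWS' [FORCE]. ROWS is JSON, a list of rows, each a list of 5 numbers: the opening, from 0 (shut) to 1 (fully open), then the shift along the tool's x, y, z in m, then the turn about the tool's z in degrees. A call has 1 to 10 rows; each row is the pose to reach, as a shift and turn from the pose commanded when the call began, along the tool's axes at that moment; what a row does not reach only later rows make up. A row lasts 1/8 s, in which the tool goes at most 62.5 mm and 10.7 degrees, less where a joint would pass 70% of its speed; a pose out of reach is approached as far as the arm can. A call with a gripper value outside its range is refused whole. The fingers move at their own pace and stop on an object; FORCE is the grip in N (left out, the last holds). Time passes only in rows, so rows that repeat a pose let the fingers close. It gives the time, the measured TCP pose, the force and the opening at its end, in the units of the state.
- robot.state(): the state, without advancing time (a new reading comes with each control period).
- robot.read_camera(name): name is "scene" or "top"; returns (picture, depth): 420x560x3 uint8, red, green, blue; 420x560 float32, m along the optical axis (not along the pixel's ray), 0 where there is no reading.
- robot.camera_params(name): a dict with "vertical_fov" (degrees; the focal length in pixels is half the picture's height over the tangent of half this angle, whatever the lens; pixels are square), "cx", "cy" (the principal point, pixels), "position" and "orientation" of the camera in the world. Camera axes: x right, y down, z forward; pixel columns grow to the right and rows downward; lengths in m; the calibration is good to about 2 mm. A picture is of the moment at which its call begins. camera_params takes no time and is no camera call.
- robot.close_job(): hands the job in, once; it reports no verdict.
The state is a dict: "time_s": time; "joint_pos": joint angles; "joint_velocities": joint speeds; "tau": joint torques, N m; "eef_pos": TCP position; "tool_rot": TCP orientation; "wrist_force": force on the tool from outside, world axes, zero at the start; "wrist_torque": the same for the moment, N m; "grip_width": finger opening in m.
Only numpy, scipy, OpenCV 4.12 (cv2) and the standard library are available. Lean on these libraries where they do the work, as an engineer would, in place of code of your own. Each camera call takes 0.05 s, during which the arm holds its last target. There are 200 camera calls.

TASK

The rack for the settling test hangs low at its right end. With the rack still empty, push the orange wedge, tip first, under the red lip until the rack sits level and let go, then stand every sample jar on the bench upright in a pocket of its own and make sure that the rack is still level. Then take the picture: press the red button to its halfway stop, wait there for a full second, press it fully down and let it come up; leave the other glassware alone.

Things in the scene. Friction and masses are not known exactly. Their poses are not given: they have to be found in the camera images.
- rack (a joint): tilt of the white five-pocket rack about its left feet, rad: 0 = level, negative = its right end hangs low (it rests at -0.061, right end 20 mm low, on its stub feet), positive = right end too high. The rack (334 mm long, 66 mm wide, 0.9 kg) is hinged to a bench bracket at its left end, at bench height, and is held down only by its own weight
- low_edge (a point): middle of the underside of the red lip at the rack's low right end, 330 mm from the hinge. 32 mm above the bench when the rack is level, 12 mm at rest; clear space 48 mm wide between two stub feet underneath. Its axes are the rack's: +y points along the rack from this end to the hinged end (the way the wedge goes in), x across the rack, z up
- wedge_grip (a point): point on the grip block of the orange wedge (0.3 kg), 70 mm above the wedge's flat base. The block stands at the thick tail: 34 mm long, 26 mm wide across y, its top 90 mm above the base, free of the slope from 46 mm up. +x points towards the tip, y across the wedge
- wedge_tip (a point): middle of the wedge's thin tip, on its base, 168 mm ahead of wedge_grip. The wedge is 185 mm long, 44 mm wide; its top slopes evenly from 5 mm at the tip to 46 mm at the tail (slope 0.22). A white line across the slope 123 mm from the tip lies about under the lip when the rack is level. Friction holds the wedge where it is left; pushing it in takes about 5 to 15 N
- stage1 (a joint): first stage of the red button on the black shutter release box, m: 0 = up, 0.006 = at its halfway stop. Spring 1 N rising to 3 N at the stop
- stage2 (a joint): second stage of the same button (the steel collar under it, which the button carries down once at its halfway stop), m: 0 = up, 0.006 = fully down. Does not move until pressed with 8 N, fully down at 11 N. Both stages spring back
- button_top (a point): centre of the top of the red button (34 mm across), 58 mm above the bench when up, 52 mm at the halfway stop, 46 mm fully down; it moves with the button. The box is 90 x 90 x 40 mm, fixed
- pocket0 (a point): where the centre of a jar is when it stands in pocket 0 of the rack (0 = nearest the hinge, 60 mm apart). Pocket floor 35 mm below this point, white walls 22 mm high round it, inside about 54 x 54 mm. Moves with the rack; axes as at low_edge
- pocket1 (a point): where the centre of a jar is when it stands in pocket 1 of the rack (0 = nearest the hinge, 60 mm apart). Pocket floor 35 mm below this point, white walls 22 mm high round it, inside about 54 x 54 mm. Moves with the rack; axes as at low_edge
- pocket2 (a point): where the centre of a jar is when it stands in pocket 2 of the rack (0 = nearest the hinge, 60 mm apart). Pocket floor 35 mm below this point, white walls 22 mm high round it, inside about 54 x 54 mm. Moves with the rack; axes as at low_edge
- pocket3 (a point): where the centre of a jar is when it stands in pocket 3 of the rack (0 = nearest the hinge, 60 mm apart). Pocket floor 35 mm below this point, white walls 22 mm high round it, inside about 54 x 54 mm. Moves with the rack; axes as at low_edge
- pocket4 (a point): where the centre of a jar is when it stands in pocket 4 of the rack (0 = nearest the hinge, 60 mm apart). Pocket floor 35 mm below this point, white walls 22 mm high round it, inside about 54 x 54 mm. Moves with the rack; axes as at low_edge
- jar0_c (a point): centre of a sealed amber sample jar with blue cap: upright cylinder 48 mm across, 70 mm high, 0.15 kg, bottom-heavy (None if this jar is absent); z is its axis
- jar1_c (a point): centre of a sealed amber sample jar with blue cap: upright cylinder 48 mm across, 70 mm high, 0.15 kg, bottom-heavy (None if this jar is absent); z is its axis
- jar2_c (a point): centre of a sealed amber sample jar with blue cap: upright cylinder 48 mm across, 70 mm high, 0.15 kg, bottom-heavy (None if this jar is absent); z is its axis
- jar3_c (a point): centre of a sealed amber sample jar with blue cap: upright cylinder 48 mm across, 70 mm high, 0.15 kg, bottom-heavy (None if this jar is absent); z is its axis
- jar4_c (a point): centre of a sealed amber sample jar with blue cap: upright cylinder 48 mm across, 70 mm high, 0.15 kg, bottom-heavy (None if this jar is absent); z is its axis
- beaker: bystander, leave it alone: pale plastic beaker, 84 mm across, 110 mm high, beyond the rack's hinged end; origin under its centre
- flask: bystander, leave it alone: pale conical flask, 80 mm across, 120 mm high, beyond the middle of the rack; origin under its centre
- dropper: bystander, leave it alone: brown dropper bottle with red bulb, 60 mm across, 132 mm high, beyond the release box; origin under its centre
There are look-alikes about, which are no part of the job. What is shaped like the part that bears jar2_c but yellow is not meant. Of the things that look like the part that bears wedge_grip, the larger one is meant.

How it is judged:
On the way, in this order (a step that is already met when the one before it is completed fails the run):
1. the wedge carries the rack level within 0.009 rad, wedge released, with no jar on the rack (value of joint rack between -0.009 and 0.009 rad and contact force between wedge and rack above 0.3 N and contact force between the fingers and wedge below 0.1 N and height (world z) of each of jar0_c, jar1_c, jar2_c, jar3_c, jar4_c below 0.06 m), for 0.3 s.
2. every jar stands in a pocket, the rack level on the wedge ((distance between jar0_c and pocket0 below 0.01 m or distance between jar0_c and pocket1 below 0.01 m or distance between jar0_c and pocket2 below 0.01 m or distance between jar0_c and pocket3 below 0.01 m or distance between jar0_c and pocket4 below 0.01 m) and angle between each of jar0_c, jar1_c, jar2_c, jar3_c, jar4_c's own z axis and vertical below 0.12 rad and (distance between jar1_c and pocket0 below 0.01 m or distance between jar1_c and pocket1 below 0.01 m or distance between jar1_c and pocket2 below 0.01 m or distance between jar1_c and pocket3 below 0.01 m or distance between jar1_c and pocket4 below 0.01 m) and (distance between jar2_c and pocket0 below 0.01 m or distance between jar2_c and pocket1 below 0.01 m or distance between jar2_c and pocket2 below 0.01 m or distance between jar2_c and pocket3 below 0.01 m or distance between jar2_c and pocket4 below 0.01 m) and (distance between jar3_c and pocket0 below 0.01 m or distance between jar3_c and pocket1 below 0.01 m or distance between jar3_c and pocket2 below 0.01 m or distance between jar3_c and pocket3 below 0.01 m or distance between jar3_c and pocket4 below 0.01 m) and (distance between jar4_c and pocket0 below 0.01 m or distance between jar4_c and pocket1 below 0.01 m or distance between jar4_c and pocket2 below 0.01 m or distance between jar4_c and pocket3 below 0.01 m or distance between jar4_c and pocket4 below 0.01 m) and value of joint rack between -0.009 and 0.009 rad and contact force between wedge and rack above 0.3 N), for 0.3 s.
3. button held at its halfway stop for 0.7 s (value of joint stage1 above 0.0045 m and value of joint stage2 below 0.0012 m), for 0.7 s.
4. button fully down (value of joint stage2 above 0.0045 m), for 0.05 s.
At the end, for the whole second after the job is handed in: The rack rests on the wedge, level within 0.009 rad (half a degree); every jar present stands in a pocket, its centre within 10 mm of the pocket's point and upright within 0.12 rad; the button is up; everything is at rest (all of step 2 and value of joint each of stage1, stage2 below 0.0015 m and linear speed of wedge below 0.01 m/s and linear speed of each of jar0, jar1, jar2, jar3, jar4 below 0.02 m/s); the robot touches nothing.
It fails at once if the beaker is pushed more than 30 mm or tipped (distance of beaker from where it was at the start of the episode above 0.03 m or angle between beaker's own z axis and vertical above 0.4 rad).
It fails at once if the flask is pushed more than 30 mm or tipped (distance of flask from where it was at the start of the episode above 0.03 m or angle between flask's own z axis and vertical above 0.4 rad).
It fails at once if the dropper is pushed more than 30 mm or tipped (distance of dropper from where it was at the start of the episode above 0.03 m or angle between dropper's own z axis and vertical above 0.4 rad).
Of jar0, jar1, jar2, jar3, jar4 only 3 to 5 are there at a start; the rules pass over those that are not, and their reading is None.
At some moment in a run one of jar0, jar1, jar2, jar3, jar4, wedge may be knocked a few centimetres aside while the robot is not near it.
It also fails if it takes over 210 s, if anything falls off the work surface, if the arm or the gripper's body presses on something with over 40 N, if the wrist force passes 120 N, or if a joint passes its speed limit or range.

## Working session

There is one attempt and no reset: what is moved stays moved. The work goes in short steps, Python scripts to look and compute and a shell command to move; the robot and the scene stay as the last step left them, time stands still between calls to the robot, and variables do not carry over. Pictures are saved under pics/ and viewed, about 12 in all and at most 16, crops included, and the job is handed in when it is done.

```bash
ls; mkdir -p pics; cat > h.py <<'E'
from plant import robot
import numpy as np, cv2
from scipy.spatial.transform import Rotation as R
def cam(n):
    p=robot.camera_params(n); f=210/np.tan(np.radians(p["vertical_fov"])/2)
    q=p["orientation"]; M=R.from_quat([q[1],q[2],q[3],q[0]]).as_matrix()
    return f,p["cx"],p["cy"],np.array(p["position"]),M
def ray(n,u,v,z):
    f,cx,cy,P,M=cam(n); d=M@np.array([(u-cx)/f,(v-cy)/f,1]); return P+d*(z-P[2])/d[2]
def pts(n,depth):
    f,cx,cy,P,M=cam(n); v,u=np.mgrid[:420,:560]
    c=np.stack([(u-cx)/f*depth,(v-cy)/f*depth,depth],-1); return c@M.T+P
def proj(n,X):
    f,cx,cy,P,M=cam(n); c=(np.array(X)-P)@M; return cx+f*c[0]/c[2],cy+f*c[1]/c[2]
def snap(n,name):
    a,d=robot.read_camera(n); cv2.imwrite(f"pics/{name}.png",a[...,::-1]); np.savez(f"pics/{name}.npz",a=a,d=d); return a,d
def st():
    s=robot.state(); q=s["tool_rot"]; M=R.from_quat([q[1],q[2],q[3],q[0]]).as_matrix()
    return s,np.array(s["eef_pos"]),M
E
python3 - <<'E'
from h import *
for n in("top","scene"):
    snap(n,n+"0"); print(robot.camera_params(n))
s,p,M=st();print(s["time_s"],p,M.round(3),s["grip_width"],s["wrist_force"])
E
```

```text
pics
{'vertical_fov': 46.820430605378846, 'cx': 281.831089412728, 'cy': 197.94995479194336, 'position': array([0.36430814, 0.04774504, 1.33592911]), 'orientation': array([ 0.04268774, -0.70245209,  0.70791875, -0.05991544])}
{'vertical_fov': 48.25838416684473, 'cx': 282.78451678851286, 'cy': 211.74814350897287, 'position': array([1.17845177, 0.31821866, 1.17930113]), 'orientation': array([-0.15112746,  0.52565886,  0.80095132, -0.24355745])}
0.1 [0.17781521 0.59863008 0.2219775 ] [[-0.959  0.285 -0.   ]
 [ 0.285  0.959 -0.001]
 [ 0.    -0.001 -1.   ]] 0.08725244603091041 [0.62434215 0.23478685 0.07233365]
```

View pics/top0.png

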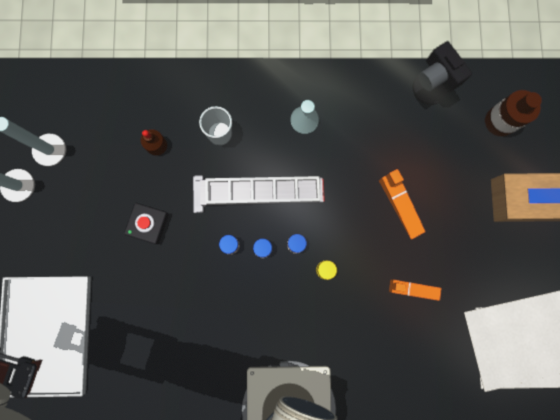

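View pics/scene0.png

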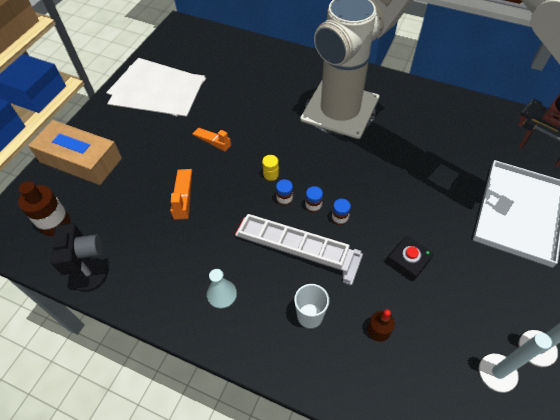

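The top view shows the rack (hinge at about 198,193, red lip at 322,189). There are three blue-capped jars at (229,244), (262,248) and (297,243), and a yellow decoy at (327,270). The large wedge has its block at about (394,178) and its tip at (418,234). The button is at (144,223).

```bash
cat > meas.py <<'E'
from h import *
import sys
def blobs(a,lo,hi,mn=25):
    h=cv2.cvtColor(a,cv2.COLOR_RGB2HSV); m=cv2.inRange(h,lo,hi)
    n,l,s,c=cv2.connectedComponentsWithStats(m); return [(l==i,s[i],c[i]) for i in range(1,n) if s[i][4]>=mn]
def jars(a,n="top",zc=0.07):
    return [(c.round(1),s[4],ray(n,*c,zc).round(4)) for m,s,c in blobs(a,(105,150,60),(125,255,255)) if 60<s[4]<900 and 180<c[0]<420]
def wedge(a,d):
    P=pts("top",d); b=max((b for b in blobs(a,(5,150,80),(18,255,255)) if b[2][0]>150 and b[1][4]<3000),key=lambda b:b[1][4])
    m=b[0]; return m,P[m]
E
python3 - <<'E'
from meas import *
z=np.load("pics/top0.npz");a,d=z["a"],z["d"]
P=pts("top",d)
print("table z",P[300,200],P[150,350])
for j in jars(a): print(j, P[int(j[0][1]),int(j[0][0])])
m,W=wedge(a,d); print("wedge px",m.sum())
v,u=np.nonzero(m); g=W[:,2]>0.075
print("block top",W[g].mean(0),g.sum()); print(cv2.minAreaRect(W[g][:,:2].astype(np.float32)))
s=(W[:,2]<0.055); c=W[s][:,:2]; print("body rect",cv2.minAreaRect(c.astype(np.float32)))
box=cv2.boxPoints(cv2.minAreaRect(np.stack([u,v],1).astype(np.float32)));print(box)
hsv=cv2.cvtColor(a,cv2.COLOR_RGB2HSV)
red=cv2.inRange(hsv,(0,150,80),(4,255,255))|cv2.inRange(hsv,(174,150,80),(180,255,255))
n,l,st_,c=cv2.connectedComponentsWithStats(red)
for i in range(1,n):
    if st_[i][4]>8: print("red",c[i].round(1),st_[i][:5],P[l==i].mean(0).round(4), ray("top",*c[i],.058).round(4), ray("top",*c[i],.02).round(4))
wh=cv2.inRange(hsv,(0,0,150),(180,50,255)); wh[:160]=0;wh[225:]=0;wh[:,:185]=0;wh[:,335:]=0
q=P[wh>0]; print("rack",cv2.minAreaRect(q[:,:2].astype(np.float32)), q[:,2].min(),q[:,2].max())
t=q[(q[:,2]>0.035)]; mu=t[:,:2].mean(0);e=np.linalg.svd(t[:,:2]-mu)[2][0];print("rack axis",e,np.degrees(np.arctan2(e[1],e[0])),mu)
A=np.c_[t[:,:2],np.ones(len(t))];k=q
# height profile along rack
s=(q[:,:2]-mu)@e
for b in np.arange(-.2,.21,.03):
    w=(s>b)&(s<b+.03)
    if w.any(): print(round(b,2),np.percentile(q[w][:,2],[10,50,90]).round(4),w.sum())
E
python3 - <<'E'
import cv2
a=cv2.imread("pics/top0.png")[160:260,185:445]
cv2.imwrite("pics/c0.png",cv2.resize(a,None,fx=3,fy=3,interpolation=cv2.INTER_CUBIC))
E
```

```text
table z [0.28359007 0.23670568 0.00235456] [ 6.95932408e-01 -1.80505682e-01 -3.92580142e-04]
(array([227.9, 243.8]), np.int32(280), array([0.43 , 0.157, 0.07 ])) [0.43191672 0.15923621 0.07231286]
(array([296.9, 242.7]), np.int32(260), array([ 0.4313, -0.0223,  0.07  ])) [ 0.43312352 -0.01985901  0.07072872]
(array([262.1, 247.4]), np.int32(274), array([0.42  , 0.0683, 0.07  ])) [0.42127434 0.06880336 0.06238123]
wedge px 1296
block top [ 0.59179976 -0.26679906  0.1473695 ] 146
((0.4952942728996277, -0.1193850040435791), (0.034247662872076035, 0.42330408096313477), 33.461666107177734)
body rect ((0.5420960783958435, -0.32849010825157166), (0.1910555213689804, 0.06983517110347748), 26.754398345947266)
[[377.40002 177.8    ]
 [397.80005 167.59999]
 [429.00006 229.99998]
 [408.60004 240.2    ]]
red [145.6 133.5] [142 130   8   8  51] [0.7046 0.3592 0.1431] [0.729  0.3816 0.058 ] [0.7398 0.3915 0.02  ]
red [143.5 222.1] [138 217  12  11 104] [0.4878 0.3764 0.0701] [0.4891 0.3796 0.058 ] [0.4928 0.3895 0.02  ]
rack ((0.490765780210495, 0.08396091312170029), (0.3582974374294281, 0.2515637278556824), 88.96363067626953) -0.0040359813186223725 1.3359291144125716
rack axis [-0.01288963  0.99991693] 90.73854185772461 [0.57479132 0.10806079]
-0.2 [0.0179 0.024  0.0437] 264
-0.17 [0.0187 0.0231 0.0441] 268
-0.14 [0.0213 0.0279 0.0473] 273
-0.11 [0.0231 0.027  0.0478] 262
-0.08 [0.0249 0.0306 0.0514] 268
-0.05 [0.0269 0.0314 0.0519] 282
-0.02 [0.0289 0.0348 0.0545] 271
0.01 [0.0296 0.0341 0.0542] 274
0.04 [0.0328 0.0395 0.0587] 254
0.07 [0.034  0.0381 0.0587] 271
0.1 [0.0326 0.0404 0.0613] 264
0.13 [0.0043 0.0084 0.0216] 235
```

View pics/c0.png

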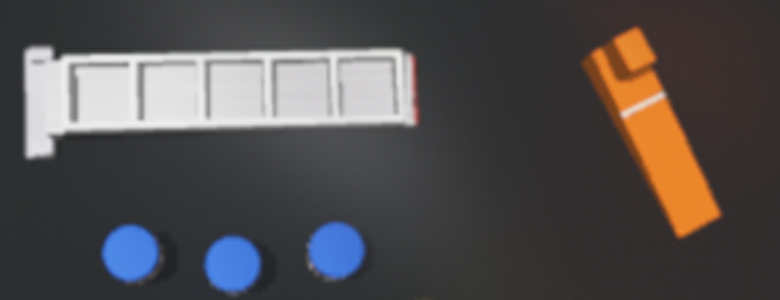

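The crop shows the rack rim from about (65,93) to (404,87) in crop pixels. The wedge block top is at (634,48), and the wedge tip corners are at (681,237) and (720,214). Next I compute positions from these.

```bash
cat > rackm.py <<'E'
from h import *
def rack(a,d,rough=(0.57,0.215),tilt=-0.061,hr=0.062):
    """rim-plane back-projection: returns rim pixels' xy, fits centre line"""
    f,cx,cy,P,M=cam("top")
    hsv=cv2.cvtColor(a,cv2.COLOR_RGB2HSV)
    v,u=np.mgrid[165:225,190:330]; D=np.stack([(u-cx)/f,(v-cy)/f,np.ones_like(u,float)],-1)@M.T
    # plane z = hr + tilt*(yh - y)  (rack runs along -y from the hinge)
    n=np.array([0,tilt,1.]); c=hr+tilt*rough[1]
    t=(c-P@n)/(D@n); X=P+D*t[...,None]
    dz=pts("top",d)[165:225,190:330]
    return X,hsv[165:225,190:330],dz
E
python3 - <<'E'
from rackm import *
z=np.load("pics/top0.npz");a,d=z["a"],z["d"]
c=lambda x,y:(185+(x+.5)/3-.5,160+(y+.5)/3-.5)
print("block",ray("top",*c(634,48),.09))
t1,t2=ray("top",*c(681,237),.003),ray("top",*c(720,214),.003);tip=(t1+t2)/2
l1,l2=ray("top",*c(622,116),.032),ray("top",*c(664,95),.032);ln=(l1+l2)/2
print("tip",tip,np.linalg.norm(t1-t2),"line",ln,np.linalg.norm(l1-l2),"dist",np.linalg.norm((tip-ln)[:2]))
e=tip-ln;print("dir deg",np.degrees(np.arctan2(e[1],e[0])), "block from line->",ln[:2]-e[:2]/np.linalg.norm(e[:2])*45)
b=ray("top",*c(634,48),.09); e=tip-b; print("dir2",np.degrees(np.arctan2(e[1],e[0])),np.linalg.norm(e[:2]))
crop=a[168:212,190:330,::-1]; cv2.imwrite("pics/c1.png",cv2.resize(crop,None,fx=5.5,fy=5.5,interpolation=cv2.INTER_CUBIC))
E
```

```text
block [ 0.60386768 -0.28439623  0.09      ]
tip [ 0.4538262  -0.36200722  0.003     ] 0.04273992576638314 line [ 0.56164401 -0.30580739  0.032     ] 0.043810060475975944 dist 0.12158577159949721
dir deg -152.46930358672776 block from line-> [40.46599352 20.49426209]
dir2 -152.64912068359058 0.16892575236434368
```

View pics/c1.png

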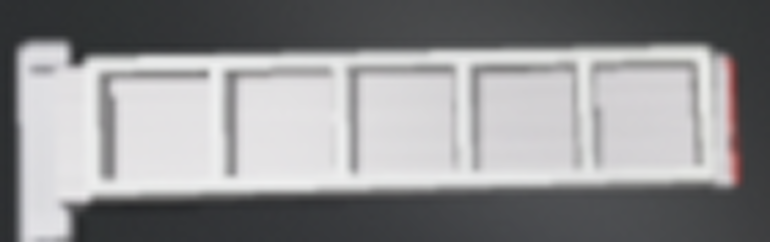

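```bash
python3 - <<'E'
from h import *
c=lambda x,y:(190+(x+.5)/5.5-.5,168+(y+.5)/5.5-.5)
def it(px,zf):
    z=.06
    for _ in range(5): X=ray("top",*c(*px),z); z=zf(X[1])
    return X
yh=.215
for _ in range(3):
    zr=lambda y:.062-.061*(yh-y)
    p0=it((155.5,124.5),zr);p4=it((645.5,115),zr);e=(p0-p4)[:2];sp=np.linalg.norm(e)/4;e/=np.linalg.norm(e)
    lip=it((733,121),lambda y:.022); yh=lip[1]+.330*e[1]
print(p0,p4,sp,e,np.degrees(np.arctan2(e[1],e[0])),"lip",lip, "yh",yh)
L=p4[:2]-e*((lip[:2]-p4[:2])@-e); print("axis at lip",L)
for px in[(88,58),(711,47),(713,184),(80,195)]: print(it(px,zr))
b=np.array([.604,-.2845]); s,p,M=st()
yaw=207.45
x=np.array([np.cos(np.radians(yaw)),np.sin(np.radians(yaw))])
print("to block in tool axes",(M.T@(np.array([*b,.15])-p)).round(4), "turn",163.45-yaw)
E
```

```text
[0.5727345  0.18558486 0.05919942] [ 0.57848894 -0.05286123  0.04465421] 0.059628878037357204 [-0.02412606  0.99970892] 91.38245569941205 lip [ 0.57896251 -0.09840798  0.022     ] yh 0.23149596507302383
axis at lip [ 0.57958776 -0.09839289]
[0.60520802 0.21826605 0.06119297]
[ 0.61270685 -0.08602074  0.04263148]
[ 0.54433415 -0.08559537  0.04265743]
[0.53827126 0.22118825 0.06137123]
to block in tool axes [-0.6601 -0.7251  0.073 ] turn -44.0
```

```bash
python3 -m inch '[[1,-0.06,-0.066,0,-4],[1,-0.12,-0.132,0,-8],[1,-0.18,-0.198,0,-12],[1,-0.24,-0.264,0,-16],[1,-0.3,-0.33,0,-20],[1,-0.36,-0.396,0,-24],[1,-0.42,-0.462,0,-28],[1,-0.48,-0.528,0,-32],[1,-0.54,-0.594,0,-36],[1,-0.54,-0.594,0,-36]]' 40
python3 - <<'E'
from h import *
s,p,M=st(); print(p,np.degrees(np.arctan2(M[1,0],M[0,0])),s["joint_pos"][5])
print("to block",(M.T@(np.array([.604,-.2845,.051])-p)).round(4))
E
```

```text
time_s: 1.35
eef_pos: [0.4498, 0.034, 0.2227]
tool_rot: [0.0, -0.169, 0.986, 0.0]
wrist_force: [0.9, 0.7, 0.1]
grip_width: 0.0881
[0.44975048 0.03404155 0.22272061] -160.5142563215814 -1.861933202994944
to block [-0.0391 -0.3518  0.1717]
```

```bash
python3 -m inch '[[1,-0.039,-0.352,0.06,-8],[1,-0.039,-0.352,0.06,-8],[1,-0.039,-0.352,0.06,-8],[1,-0.039,-0.352,0.06,-8],[1,-0.039,-0.352,0.06,-8],[1,-0.039,-0.352,0.06,-8],[1,-0.039,-0.352,0.06,-8],[1,-0.039,-0.352,0.06,-8]]'
python3 - <<'E'
from h import *
s,p,M=st(); print(p,np.degrees(np.arctan2(M[1,0],M[0,0])),s["joint_pos"][5])
print("to block",(M.T@(np.array([.604,-.2845,.051])-p)).round(4))
a,d=snap("scene","s1"); x,y=map(int,proj("scene",[.604,-.2845,.09])); print(x,y)
cv2.imwrite("pics/s1c.png",cv2.resize(a[y-60:y+60,x-60:x+60,::-1],None,fx=4,fy=4))
E
```

```text
time_s: 2.35
eef_pos: [0.6024, -0.2821, 0.162]
tool_rot: [-0.001, -0.237, 0.971, 0.001]
wrist_force: [-0.6, 0.3, 0.8]
grip_width: 0.0878
[ 0.60242261 -0.28209814  0.16204451] -152.56428572614402 -2.505734198264356
to block [-0.0004 -0.003   0.111 ]
175 197
```

View pics/s1c.png

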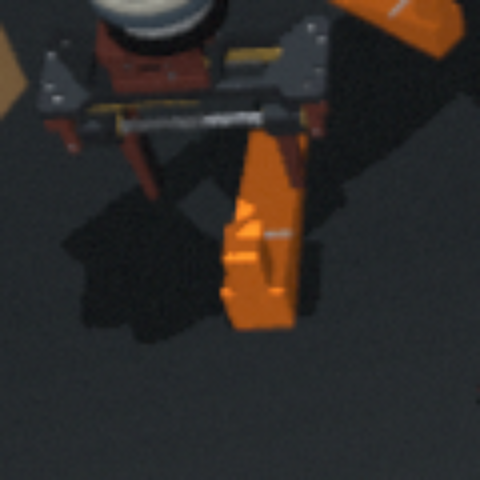

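The picture shows the gripper above the wedge block at about (250,260) in the crop, with its jaws across the block. I descend and grip.

```bash
python3 -m inch '[[1,0,-0.003,0.05,0],[1,0,-0.003,0.08,0],[1,0,-0.003,0.1,0],[1,0,-0.003,0.108,0],[1,0,-0.003,0.108,0],[0,0,-0.003,0.108,0],[0,0,-0.003,0.108,0],[0,0,-0.003,0.108,0],[0,0,-0.003,0.108,0],[0,0,-0.003,0.108,0]]' 50
python3 - <<'E'
from h import *
s,p,M=st(); print(p,M[:,2],np.degrees(np.arctan2(M[1,0],M[0,0])),s["grip_width"],s["wrist_force"],s["wrist_torque"])
E
```

```text
time_s: 3.65
eef_pos: [0.6047, -0.2856, 0.0547]
tool_rot: [0.0, -0.237, 0.971, -0.0]
wrist_force: [1.0, -0.2, 0.3]
grip_width: 0.0412
[ 0.60465534 -0.28555895  0.0547412 ] [ 4.27702411e-05 -1.77552478e-05 -9.99999999e-01] -152.54879649413314 0.04124981158422369 [ 0.99221707 -0.21272358  0.31813494] [0.02930208 0.02471816 0.01919965]
```

```bash
python3 -m inch '[[0,0,0,0,0],[0,0,0,0,0],[0,0,0,0,0],[0,0,0,0,0]]'
```

```text
time_s: 4.15
eef_pos: [0.6048, -0.2855, 0.0546]
tool_rot: [0.0, -0.237, 0.971, -0.0]
wrist_force: [0.8, -0.7, -1.3]
grip_width: 0.0258
```

```bash
python3 -m inch '[[0,0,0,-0.03,0],[0,0.03,-0.015,-0.03,10],[0,0.03,-0.015,-0.03,20],[0,0.03,-0.015,-0.03,30],[0,0.03,-0.015,-0.03,40],[0,0.03,-0.015,-0.03,50],[0,0.03,-0.015,-0.03,60],[0,0.03,-0.015,-0.03,70],[0,0.03,-0.015,-0.03,80],[0,0.03,-0.015,-0.03,90]]' && python3 -m inch '[[0,0,0,0,10],[0,0,0,0,20],[0,0,0,0,26],[0,0,0,0,26.3],[0,0,0,0,26.3]]'
python3 - <<'E'
from h import *
s,p,M=st(); print(p,M[:,2],np.degrees(np.arctan2(M[1,0],M[0,0])),s["grip_width"],s["wrist_force"],s["wrist_torque"])
a,d=snap("top","t2")
cv2.imwrite("pics/t2c.png",cv2.resize(a[165:215,300:430,::-1],None,fx=6,fy=6,interpolation=cv2.INTER_CUBIC))
E
```

```text
time_s: 5.4
eef_pos: [0.5843, -0.3123, 0.084]
tool_rot: [-0.001, 0.522, 0.853, -0.0]
wrist_force: [-0.9, 0.8, -3.6]
grip_width: 0.0256
time_s: 6.02
eef_pos: [0.5847, -0.3125, 0.0844]
tool_rot: [-0.0, 0.699, 0.715, -0.0]
wrist_force: [0.1, 0.4, -2.8]
grip_width: 0.0258
[ 0.58465306 -0.31252277  0.08437202] [-6.46698047e-04  3.17307548e-04 -9.99999741e-01] 91.26366651704086 0.025839120651853602 [ 0.06446236  0.37529397 -2.77295226] [-0.17540181 -0.00727906  0.0608197 ]
```

View pics/t2c.png

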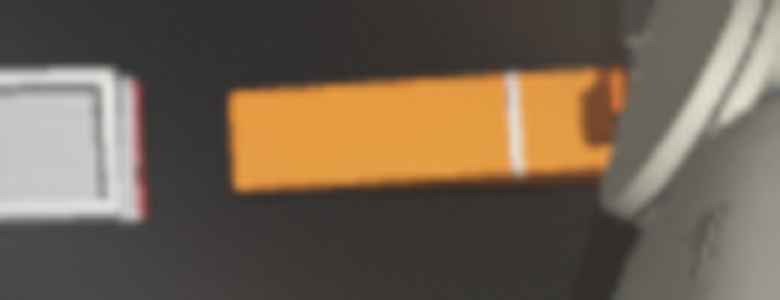

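```bash
python3 - <<'E'
from h import *
c=lambda x,y:(300+(x+.5)/6-.5,165+(y+.5)/6-.5)
r=lambda x,y,z:ray("top",*c(x,y),z)
tip=(r(230,90,.036)+r(234,192,.036))/2; ln=(r(511,73,.062)+r(519,175,.062))/2
print("tip",tip,"line",ln,np.linalg.norm((tip-ln)[:2])); g=tip-ln;print(np.degrees(np.arctan2(g[1],g[0])))
for z in(.015,.025):
  l1,l2=r(137,78,z),r(146,217,z);print("lip",z,l1,l2,(l1+l2)/2,np.linalg.norm(l1-l2))
s,p,M=st();x=M[:2,0];n=M[:2,1]
print("TCP",p[:2],"tip lateral off TCP axis",(tip[:2]-p[:2])@n,(tip[:2]-p[:2])@x,"line",(ln[:2]-p[:2])@n)
for z in (.0427,.0447): print("rimend",r(115,70,z),r(125,213,z))
E
```

```text
tip [ 0.58066282 -0.13896647  0.036     ] line [ 0.58333067 -0.26219005  0.062     ] 0.12325245965329776
91.24028959790792
lip 0.015 [ 0.61387968 -0.09867797  0.015     ] [ 0.54892656 -0.10141779  0.015     ] [ 0.58140312 -0.10004788  0.015     ] 0.06501088266110414
lip 0.025 [ 0.61199032 -0.09756949  0.025     ] [ 0.54752892 -0.10028857  0.025     ] [ 0.57975962 -0.09892903  0.025     ] 0.0645187223933671
TCP [ 0.58473484 -0.31255008] tip lateral off TCP axis -0.000288505191658918 0.17363111701528172 line -0.0003064439175250952
rimend [ 0.612381   -0.08569766  0.0427    ] [ 0.5469299  -0.08886192  0.0427    ]
rimend [ 0.61199735 -0.08549129  0.0447    ] [ 0.54664747 -0.08865065  0.0447    ]
```

Camera and tool agree: the wedge axis passes within about 1 mm of the middle of the lip. I lower it and push in.

```bash
python3 -m inch '[[0,0,0,0.015,0],[0,0,0,0.0295,0],[0,0,0,0.0295,0],[0,0.015,0,0.0295,0],[0,0.03,0,0.0295,0],[0,0.045,0,0.0295,0],[0,0.06,0,0.0295,0],[0,0.07,0,0.0295,0],[0,0.08,0,0.0295,0],[0,0.085,0,0.0295,0]]' && python3 -m inch '[[0,0.01,0,0,0],[0,0.02,0,0,0],[0,0.03,0,0,0],[0,0.04,0,0,0],[0,0.05,0,0,0],[0,0.06,0,0,0],[0,0.065,0,0,0],[0,0.07,0,0,0],[0,0.07,0,0,0]]'
python3 - <<'E'
from h import *
s,p,M=st(); print(p,np.degrees(np.arctan2(M[1,0],M[0,0])),s["grip_width"],s["wrist_force"],s["wrist_torque"])
a,d=snap("scene","s3"); x,y=map(int,proj("scene",[.58,-.1,.03]))
cv2.imwrite("pics/s3c.png",cv2.resize(a[y-50:y+70,x-60:x+130,::-1],None,fx=4,fy=4,interpolation=cv2.INTER_CUBIC))
E
```

```text
time_s: 7.32
eef_pos: [0.5833, -0.2276, 0.0551]
tool_rot: [0.0, 0.7, 0.714, -0.0]
wrist_force: [0.5, -3.9, -6.6]
grip_width: 0.0259
time_s: 8.45
eef_pos: [0.5817, -0.1569, 0.0551]
tool_rot: [-0.0, 0.7, 0.714, 0.0]
wrist_force: [0.7, 1.3, -7.3]
grip_width: 0.0257
[ 0.58170659 -0.15689488  0.05508152] 91.14015939582964 0.02574638041047541 [ 0.71884435  1.30024733 -7.33142271] [-0.24790835 -0.06513623 -0.02604857]
```

View pics/s3c.png

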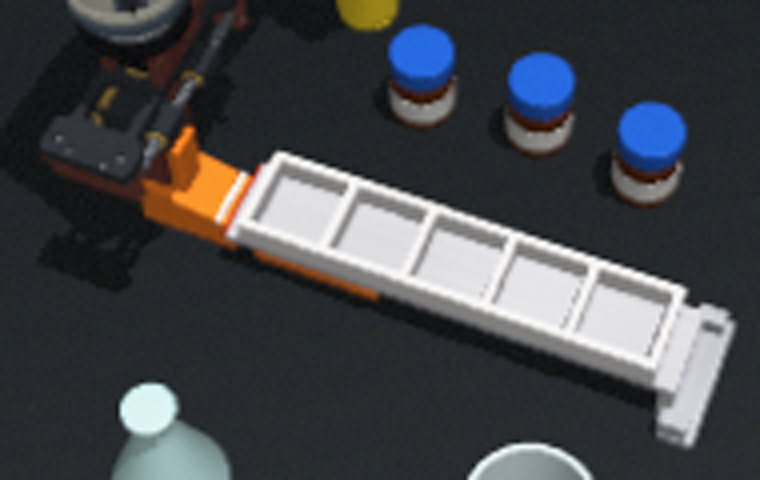

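The wedge is under the lip, with the white line at about (235,195) in the crop, just short of the lip. I advance a little more, release, and measure the tilt.

```bash
python3 -m inch '[[0,0.003,0,0.0005,0],[0,0.006,0,0.0005,0],[0,0.006,0,0.0005,0],[0.15,0.006,0,0,0],[0.4,0.006,0,0,0],[0.4,0.006,0,0,0],[0.4,0.006,0,0,0],[0.4,0.006,0,0,0]]'
cat > tilt.py <<'E'
from h import *
def prof(a,d):
    P=pts("top",d); hsv=cv2.cvtColor(a,cv2.COLOR_RGB2HSV)
    q=P[(hsv[...,1]<60)&(hsv[...,2]>130)&(d>0)]; lip=np.array([.5795,-.0985]);e=np.array([-.0232,.9997]);n=np.array([e[1],-e[0]])
    s=(q[:,:2]-lip)@e; t=(q[:,:2]-lip)@n
    rows=[]
    for k in range(5):
        c=.0465+.0597*(k)
        w=(abs(s-c)<.02)&(abs(t)<.02); rows.append((0.330-c,np.median(q[w][:,2]) if w.sum()>20 else np.nan,w.sum()))
    return np.array(rows)
E
python3 - <<'E'
from tilt import *
z=np.load("pics/top0.npz");A=prof(z["a"],z["d"]);a,d=snap("top","t4");B=prof(a,d)
print(A.round(4));print(B.round(4)); k=~np.isnan(B[:,1]);g=np.sum((B-A)[k,1]*A[k,0])/np.sum(A[k,0]**2);print("tilt",-.061+g)
s,p,M=st(); print(p,s["grip_width"],s["wrist_force"])
E
```

```text
time_s: 9.5
eef_pos: [0.5818, -0.1516, 0.0554]
tool_rot: [0.0, 0.7, 0.714, 0.0]
wrist_force: [-0.3, 0.1, -0.5]
grip_width: 0.035
[[2.835e-01 2.150e-02 2.130e+02]
 [2.238e-01 2.580e-02 2.060e+02]
 [1.641e-01 2.940e-02 2.050e+02]
 [1.044e-01 3.260e-02 2.080e+02]
 [4.470e-02 3.670e-02 2.150e+02]]
[[2.835e-01 3.800e-02 2.150e+02]
 [2.238e-01 3.830e-02 2.040e+02]
 [1.641e-01 3.880e-02 2.130e+02]
 [1.044e-01 3.910e-02 2.130e+02]
 [4.470e-02 3.930e-02 2.170e+02]]
tilt -0.003399141709885714
[ 0.58178124 -0.15163857  0.05527399] 0.03517705307383289 [-0.08118192 -0.8053271   0.1266051 ]
```

```bash
python3 -m inch '[[0,0,0,0,0],[0,0,0,0,0],[0,0,0,0,0],[0,0.0025,0,0,0],[0,0.005,0,0,0],[0,0.005,0,0,0],[0.2,0.005,0,0,0],[0.5,0.005,0,0,0],[0.5,0.005,0,0,0],[0.5,0.005,0,0,0]]' && python3 -m inch '[[0.5,0,0,-0.03,0],[0.5,0,0,-0.08,0],[0.6,0,0,-0.14,0],[0.6,0,0,-0.14,0]]'
python3 - <<'E'
from tilt import *
from meas import *
z=np.load("pics/top0.npz");A=prof(z["a"],z["d"]);a,d=snap("top","t5");B=prof(a,d)
g=np.sum((B-A)[:,1]*A[:,0])/np.sum(A[:,0]**2);print("tilt",-.061+g, (B[:,1]).round(4))
for j in jars(a): print(j)
s,p,M=st(); print(p,np.degrees(np.arctan2(M[1,0],M[0,0])),s["joint_pos"],s["grip_width"],s["wrist_force"],s["time_s"])
E
```

```text
time_s: 10.8
eef_pos: [0.5815, -0.1465, 0.0551]
tool_rot: [-0.0, 0.7, 0.714, -0.0]
wrist_force: [-0.2, -0.8, 0.2]
grip_width: 0.0439
time_s: 11.3
eef_pos: [0.5847, -0.1474, 0.2004]
tool_rot: [0.004, 0.7, 0.714, 0.002]
wrist_force: [-0.5, -0.2, -0.3]
grip_width: 0.0523
tilt -0.0017532410295145809 [0.0385 0.0387 0.039  0.0389 0.0397]
(array([227.9, 243.8]), np.int32(280), array([0.43 , 0.157, 0.07 ]))
(array([296.8, 242.8]), np.int32(253), array([ 0.4312, -0.0219,  0.07  ]))
(array([262.2, 247.3]), np.int32(274), array([0.4201, 0.0682, 0.07  ]))
[ 0.58294869 -0.14690659  0.19758813] 91.16118673287845 [-2.66692392e-01  4.15626239e-01  1.70734330e+00  7.02073015e-05
  1.01374079e+00 -2.86999009e-01] 0.0526847038078237 [-0.65818547  0.6760839   1.00283839] 11.35
```

```bash
python3 -m inch '[[1,0.043,-0.05,0,0],[1,0.085,-0.1,0,0],[1,0.128,-0.149,0,0],[1,0.128,-0.149,0.05,0],[1,0.128,-0.149,0.1,0],[1,0.128,-0.149,0.1,0]]' 30
python3 - <<'E'
from h import *
s,p,M=st(); print(p,M[:,2],np.degrees(np.arctan2(M[1,0],M[0,0])),s["grip_width"],s["wrist_force"])
for j in [(.4312,-.0219)]: print((M.T@(np.array([*j,.031])-p)).round(4))
a=np.load("pics/t5.npz")["a"]
cv2.imwrite("pics/c5.png",cv2.resize(a[168:212,190:330,::-1],None,fx=5.5,fy=5.5,interpolation=cv2.INTER_CUBIC))
E
```

```text
time_s: 12.1
eef_pos: [0.426, -0.0212, 0.0918]
tool_rot: [-0.004, 0.7, 0.714, -0.003]
wrist_force: [0.4, -0.4, 0.1]
grip_width: 0.0879
[ 0.4260289  -0.02123167  0.09179719] [-9.99567370e-03  7.90897984e-04 -9.99949729e-01] 91.17164159400807 0.08792338529496449 [ 0.393646   -0.4100714   0.08482956]
[-0.0008  0.0058  0.0607]
```

View pics/c5.png

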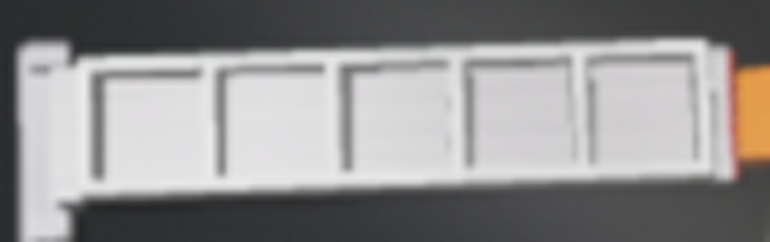

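The crop of the level rack gives rim pocket centres of about (147.5,124.5) for pocket 0 and (641.5,110.5) for pocket 4.

```bash
python3 -m inch '[[1,0,0.004,0,0],[1,0,0.005,0.03,0],[1,0,0.005,0.06,0],[1,0,0.005,0.061,0],[0.5,0,0.005,0.061,0],[0.3,0,0.005,0.061,0],[0.3,0,0.005,0.061,0],[0.3,0,0.005,0.061,0],[0.3,0,0.005,0.061,0],[0.3,0,0.005,0.061,0]]' 30
python3 - <<'E'
from h import *
c=lambda x,y:(190+(x+.5)/5.5-.5,168+(y+.5)/5.5-.5)
p0=ray("top",*c(147.5,124.5),.0612);p4=ray("top",*c(641.5,110.5),.0612)
for k in range(5): print(k,(p0+(p4-p0)*k/4).round(4))
print(np.linalg.norm(p4-p0)/4)
s,p,M=st(); print(p,M[:,2],np.degrees(np.arctan2(M[1,0],M[0,0])),s["grip_width"],s["wrist_force"])
E
```

```text
time_s: 13.35
eef_pos: [0.4348, -0.0216, 0.0344]
tool_rot: [-0.0, 0.7, 0.714, -0.0]
wrist_force: [-2.1, -1.1, 7.4]
grip_width: 0.0479
0 [0.5724 0.1892 0.0612]
1 [0.5738 0.1295 0.0612]
2 [0.5752 0.0698 0.0612]
3 [0.5766 0.0101 0.0612]
4 [ 0.578  -0.0497  0.0612]
0.059737261012513886
[ 0.43479099 -0.02156586  0.03442057] [-5.00352820e-04  3.50793865e-05 -9.99999874e-01] 91.15397690012703 0.04791012860045132 [-2.07669208 -1.09151418  7.36674936]
```

```bash
python3 -m inch '[[0.3,0,0,-0.05,0],[0.3,0,0,-0.09,0],[0.3,0.01,0.05,-0.09,0],[0.3,0.02,0.1,-0.09,0],[0.3,0.029,0.142,-0.09,0],[0.3,0.029,0.142,-0.09,0],[0.3,0.029,0.142,-0.09,0],[0.3,0.029,0.142,-0.09,0]]'
python3 - <<'E'
from h import *
s,p,M=st(); print(p,M[:,2],np.degrees(np.arctan2(M[1,0],M[0,0])),s["grip_width"],s["wrist_force"])
a,d=snap("scene","s6"); x,y=map(int,proj("scene",[.57,.03,.08]))
cv2.imwrite("pics/s6c.png",cv2.resize(a[y-80:y+50,x-80:x+90,::-1],None,fx=4.5,fy=4.5,interpolation=cv2.INTER_CUBIC))
E
```

```text
time_s: 14.35
eef_pos: [0.5749, 0.01, 0.1238]
tool_rot: [-0.001, 0.7, 0.714, -0.001]
wrist_force: [-0.7, -0.5, -0.1]
grip_width: 0.048
[0.57490005 0.00999176 0.12383079] [-1.72709197e-03 -4.10540652e-05 -9.99998508e-01] 91.13761794459737 0.04795333228160449 [-0.66101336 -0.54593216 -0.13120244]
```

View pics/s6c.png

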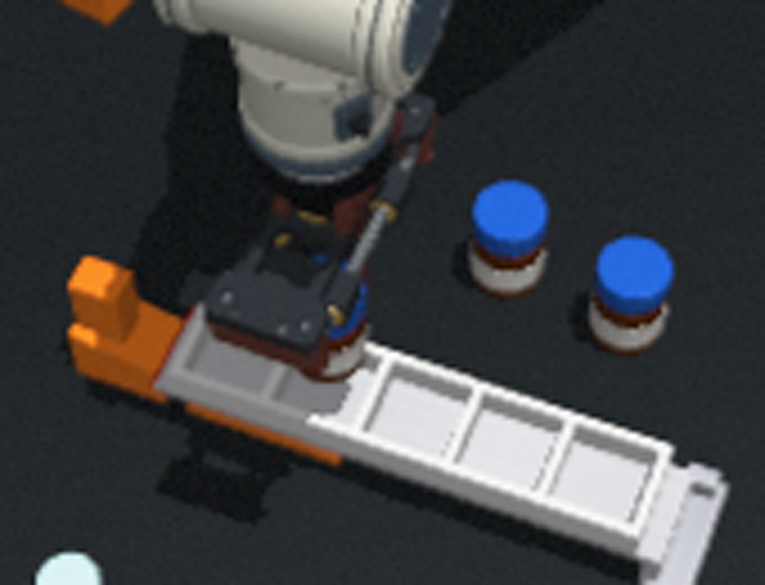

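The crop shows the jar in the jaws at about (340,345), above pocket 3. I lower it and release.

```bash
python3 -m inch '[[0.3,0,0.0015,0.02,0],[0.3,0,0.0015,0.04,0],[0.3,0,0.0015,0.049,0],[0.3,0,0.0015,0.049,0],[0.6,0,0.0015,0.049,0],[0.8,0,0.0015,0.049,0],[0.8,0,0.0015,0.049,0],[0.8,0,0.0015,0.02,0],[0.8,0,0.0015,-0.04,0],[0.9,0,0.0015,-0.07,0]]'
python3 - <<'E'
from h import *
s,p,M=st(); print(p,M[:,2],np.degrees(np.arctan2(M[1,0],M[0,0])),s["grip_width"],s["wrist_force"])
print("to jar B",(M.T@(np.array([.4201,.0682,.2])-p)).round(4))
E
```

```text
time_s: 15.65
eef_pos: [0.5792, 0.0103, 0.1973]
tool_rot: [0.001, 0.7, 0.714, 0.001]
wrist_force: [-0.0, -0.4, 0.2]
grip_width: 0.0769
[0.57921372 0.01026604 0.19732384] [ 3.93187952e-03 -1.13924614e-05 -9.99992270e-01] 91.15138748213766 0.07686208811886991 [-0.02032019 -0.44340607  0.23035757]
to jar B [ 0.0611 -0.1579 -0.0033]
```

```bash
python3 -m inch '[[1,0.02,-0.05,0,0],[1,0.04,-0.1,0,0],[1,0.061,-0.156,0,0],[1,0.061,-0.156,0.05,0],[1,0.061,-0.156,0.085,0],[1,0.061,-0.156,0.085,0],[1,0.061,-0.156,0.085,0],[1,0.061,-0.156,0.085,0]]'
python3 - <<'E'
from meas import *
s,p,M=st(); print(p,np.degrees(np.arctan2(M[1,0],M[0,0])))
a,d=snap("scene","s7")
for m,ss,c in blobs(a,(105,150,60),(125,255,255)):
    if 230<c[0]<400 and 130<c[1]<300: print(c,ss[4],ray("scene",*c,.067).round(4),ray("scene",*c,.107).round(4))
print("to jar B",(M.T@(np.array([.4201,.0682,.031])-p)).round(4))
E
```

```text
time_s: 16.65
eef_pos: [0.4219, 0.0682, 0.1104]
tool_rot: [0.001, 0.7, 0.714, 0.001]
wrist_force: [-0.3, -0.1, 0.1]
grip_width: 0.0877
[0.42188682 0.0682004  0.11037053] 91.14175945983362
[316.65137615 196.47706422] 109 [0.4283 0.0794 0.067 ] [0.4553 0.0879 0.107 ]
[341.38645418 206.38247012] 251 [0.4328 0.1569 0.067 ] [0.4596 0.1627 0.107 ]
[273.14393939 221.99621212] 264 [ 0.5575 -0.0006  0.067 ] [0.5798 0.0108 0.107 ]
to jar B [ 0.     -0.002   0.0794]
```

```bash
python3 -m inch '[[1,0,-0.001,0.05,0],[1,0,-0.001,0.075,0],[1,0,-0.001,0.079,0],[1,0,-0.001,0.079,0],[0.5,0,-0.001,0.079,0],[0.3,0,-0.001,0.079,0],[0.3,0,-0.001,0.079,0],[0.3,0,-0.001,0.079,0],[0.3,0,-0.001,0.079,0]]' 30
python3 - <<'E'
from h import *
s,p,M=st(); print(p,np.degrees(np.arctan2(M[1,0],M[0,0])),s["grip_width"],s["wrist_force"])
print("to p2",(M.T@(np.array([.5752,.0700,p[2]+.04])-p)).round(4),"p1",(M.T@(np.array([.5738,.1297,p[2]+.04])-p)).round(4))
E
```

```text
time_s: 17.82
eef_pos: [0.4199, 0.0681, 0.0303]
tool_rot: [0.0, 0.7, 0.714, 0.0]
wrist_force: [0.7, 0.5, 2.5]
grip_width: 0.0478
[0.41988271 0.06812299 0.03030969] 91.15633150644223 0.04784924991701731 [0.70756065 0.49914884 2.53409238]
to p2 [-0.0013  0.1553 -0.04  ] p1 [ 0.0585  0.1551 -0.04  ]
```

```bash
python3 -m inch '[[0.3,0,0,-0.05,0],[0.3,0,0,-0.09,0],[0.3,0.02,0.05,-0.09,0],[0.3,0.04,0.1,-0.09,0],[0.3,0.0585,0.155,-0.09,0],[0.3,0.0585,0.155,-0.09,0],[0.3,0.0585,0.155,-0.09,0],[0.3,0.0585,0.155,-0.09,0],[0.3,0.0585,0.155,-0.09,0]]'
python3 - <<'E'
from h import *
s,p,M=st(); print(p,np.degrees(np.arctan2(M[1,0],M[0,0])),s["grip_width"],s["wrist_force"])
print("p1",(M.T@(np.array([.5738,.1296,.0303+.040])-p)).round(4))
E
```

```text
time_s: 18.95
eef_pos: [0.5726, 0.1293, 0.1202]
tool_rot: [-0.0, 0.7, 0.714, -0.0]
wrist_force: [0.3, -0.5, -1.6]
grip_width: 0.0472
[0.57263015 0.12929148 0.1202237 ] 91.13518695368359 0.04724069305529 [ 0.290239   -0.46258012 -1.64025741]
p1 [0.0003 0.0012 0.0499]
```

```bash
python3 -m inch '[[0.3,0,0.001,0.02,0],[0.3,0,0.001,0.04,0],[0.3,0,0.001,0.0495,0],[0.3,0,0.001,0.0495,0],[0.6,0,0.001,0.0495,0],[0.8,0,0.001,0.0495,0],[0.8,0,0.001,0.0495,0],[0.8,0,0.001,0.02,0],[0.8,0,0.001,-0.03,0],[0.9,0,0.001,-0.03,0]]'
python3 -m inch '[[1,0.009,-0.05,0,0],[1,0.018,-0.1,0,0],[1,0.027,-0.143,0,0],[1,0.027,-0.143,0.04,0],[1,0.027,-0.143,0.04,0],[1,0.027,-0.143,0.04,0],[1,0.027,-0.143,0.04,0]]'
python3 - <<'E'
from meas import *
s,p,M=st(); print(p,np.degrees(np.arctan2(M[1,0],M[0,0])))
a,d=snap("scene","s8")
for m,ss,c in blobs(a,(105,150,60),(125,255,255)):
    if 230<c[0]<400 and 130<c[1]<300: print(c,ss[4],ray("scene",*c,.067).round(4),ray("scene",*c,.107).round(4))
print("to jar A",(M.T@(np.array([.430,.157,.031])-p)).round(4))
E
```

```text
time_s: 20.2
eef_pos: [0.5773, 0.1303, 0.1541]
tool_rot: [0.002, 0.7, 0.714, 0.003]
wrist_force: [-0.0, -0.5, -0.2]
grip_width: 0.0766
time_s: 21.08
eef_pos: [0.4321, 0.1539, 0.111]
tool_rot: [0.0, 0.7, 0.714, 0.001]
wrist_force: [-0.3, 0.0, -0.2]
grip_width: 0.0875
[0.43209583 0.15394902 0.11095059] 91.12634231707094
[344.13636364 210.10227273] 88 [0.4418 0.1683 0.067 ] [0.4683 0.1737 0.107 ]
[273.08015267 222.02671756] 262 [ 0.5576 -0.0008  0.067 ] [0.58   0.0107 0.107 ]
[314.90909091 235.87636364] 275 [0.5533 0.1232 0.067 ] [0.5758 0.1303 0.107 ]
to jar A [ 0.0031 -0.0022  0.0799]
```

```bash
python3 -m inch '[[1,0.003,-0.0015,0.05,0],[1,0.003,-0.0015,0.075,0],[1,0.003,-0.0015,0.08,0],[1,0.003,-0.0015,0.08,0],[0.5,0.003,-0.0015,0.08,0],[0.3,0.003,-0.0015,0.08,0],[0.3,0.003,-0.0015,0.08,0],[0.3,0.003,-0.0015,0.08,0],[0.3,0.003,-0.0015,0.08,0]]' 30
python3 - <<'E'
from h import *
s,p,M=st(); print(p,np.degrees(np.arctan2(M[1,0],M[0,0])),s["grip_width"],s["wrist_force"])
print("p0",(M.T@(np.array([.5724,.1892,p[2]+.04])-p)).round(4))
E
```

```text
time_s: 22.25
eef_pos: [0.4296, 0.1569, 0.0303]
tool_rot: [0.0, 0.7, 0.714, 0.0]
wrist_force: [-0.2, 0.7, 3.3]
grip_width: 0.0477
[0.42960912 0.15686166 0.03033853] 91.15739800067217 0.04769220558710813 [-0.24722338  0.70204262  3.26020162]
p0 [ 0.0295  0.1434 -0.04  ]
```

```bash
python3 -m inch '[[0.3,0,0,-0.05,0],[0.3,0,0,-0.09,0],[0.3,0.01,0.05,-0.09,0],[0.3,0.02,0.1,-0.09,0],[0.3,0.0295,0.1435,-0.09,0],[0.3,0.0295,0.1435,-0.09,0],[0.3,0.0295,0.1435,-0.09,0],[0.3,0.0295,0.1435,-0.09,0],[0.3,0.0295,0.1435,-0.09,0]]'
python3 - <<'E'
from h import *
s,p,M=st(); print(p,s["grip_width"])
print("p0",(M.T@(np.array([.5724,.1892,.0303+.040])-p)).round(4))
E
```

```text
time_s: 23.38
eef_pos: [0.5715, 0.189, 0.1202]
tool_rot: [-0.0, 0.7, 0.714, -0.0]
wrist_force: [0.1, 0.3, -1.4]
grip_width: 0.0474
[0.57145364 0.18901243 0.12022728] 0.04739881353167506
p0 [0.0002 0.001  0.0499]
```

```bash
python3 -m inch '[[0.3,0,0.001,0.02,0],[0.3,0,0.001,0.04,0],[0.3,0,0.001,0.0495,0],[0.3,0,0.001,0.0495,0],[0.6,0,0.001,0.0495,0],[0.8,0,0.001,0.0495,0],[0.8,0,0.001,0.0495,0],[0.8,0,0.001,0.02,0],[0.8,0,0.001,-0.04,0],[0.8,0,0.001,-0.08,0]]'
python3 -m inch '[[0.5,0.05,-0.02,0,0],[0,0.1,-0.04,0,0],[0,0.15,-0.06,0,0],[0,0.19,-0.08,0,0],[0,0.19,-0.08,0,0],[0,0.19,-0.08,0,0],[0,0.19,-0.08,0,0]]'
python3 - <<'E'
from tilt import *
from meas import *
s,p,M=st(); print(p,np.degrees(np.arctan2(M[1,0],M[0,0])),s["grip_width"])
a,d=snap("scene","s9")
for m,ss,c in blobs(a,(105,150,60),(125,255,255)):
    if 230<c[0]<400 and 130<c[1]<300: print(c,ss[4],ray("scene",*c,.107).round(4))
z=np.load("pics/top0.npz");A=prof(z["a"],z["d"]);at,dt=snap("top","t9");B=prof(at,dt)
print(A[:,1].round(4),B[:,1].round(4))
for j in jars(at,zc=.109): print(j)
hsv=cv2.cvtColor(at,cv2.COLOR_RGB2HSV)
red=cv2.inRange(hsv,(0,150,80),(4,255,255))|cv2.inRange(hsv,(174,150,80),(180,255,255))
n,l,ss,c=cv2.connectedComponentsWithStats(red)
for i in range(1,n):
    if ss[i][4]>40: print("red",c[i].round(1),ss[i][4],ray("top",*c[i],.058).round(4))
cv2.imwrite("pics/s9c.png",cv2.resize(a[130:310,160:460,::-1],None,fx=2.6,fy=2.6,interpolation=cv2.INTER_CUBIC))
print((M.T@(np.array([.489,.3796,.058])-p)).round(4))
E
```

```text
time_s: 24.62
eef_pos: [0.574, 0.1894, 0.2028]
tool_rot: [0.001, 0.7, 0.714, 0.001]
wrist_force: [0.5, -0.7, -0.3]
grip_width: 0.0706
time_s: 25.5
eef_pos: [0.4902, 0.3764, 0.2002]
tool_rot: [0.0, 0.7, 0.714, -0.0]
wrist_force: [-0.3, 0.1, -0.1]
grip_width: 0.0039
[0.49016405 0.37640642 0.20018066] 91.07000053276228 0.0038871259683105593
[273.08015267 222.02671756] 262 [0.58   0.0107 0.107 ]
[314.84615385 235.9047619 ] 273 [0.5759 0.1301 0.107 ]
[335.97526502 243.17314488] 283 [0.5746 0.189  0.107 ]
[0.0215 0.0258 0.0294 0.0326 0.0367] [0.0389    nan 0.0394    nan    nan]
(array([284.4, 185.3]), np.int32(207), array([0.5765, 0.0101, 0.109 ]))
(array([215. , 187.9]), np.int32(242), array([0.5708, 0.1877, 0.109 ]))
(array([237.9, 187.3]), np.int32(241), array([0.5719, 0.1291, 0.109 ]))
red [145.6 133.5] 51 [0.729  0.3816 0.058 ]
red [143.4 222.2] 108 [0.4888 0.3799 0.058 ]
[ 0.0033 -0.0011  0.1422]
```

View pics/s9c.png

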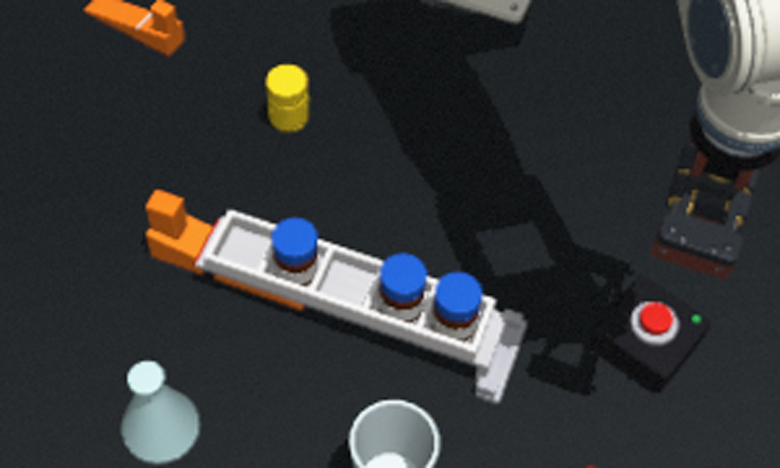

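All three jars stand in pockets 0, 1 and 3. In the crop they are at (457,300), (403,280) and (294,242). The wedge is under the lip, and the button is free at (655,320). Next is the button.

```bash
python3 -m inch '[[0,0.0033,-0.0011,0.06,0],[0,0.0033,-0.0011,0.11,0],[0,0.0033,-0.0011,0.132,0],[0,0.0033,-0.0011,0.132,0],[0,0.0033,-0.0011,0.132,0],[0,0.0033,-0.0011,0.132,0]]'
python3 -c "
from h import *
s,p,M=st();print(p,s['wrist_force'],s['grip_width'])"
```

```text
time_s: 26.35
eef_pos: [0.4894, 0.3813, 0.0697]
tool_rot: [0.0, 0.7, 0.714, 0.001]
wrist_force: [0.4, -0.1, -0.1]
grip_width: 0.0003
[0.48936836 0.38132313 0.06974834] [ 0.36750939 -0.10941772 -0.07235448] 0.00030043203714556093
```

```bash
python3 -m inch '[[0,0,0,0.006,0],[0,0,0,0.012,0],[0,0,0,0.015,0],[0,0,0,0.015,0],[0,0,0,0.015,0]]'; python3 -m inch '[[0,0,0,0.001,0],[0,0,0,0.001,0],[0,0,0,0.001,0]]'
```

```text
time_s: 26.98
eef_pos: [0.4886, 0.381, 0.0534]
tool_rot: [0.0, 0.7, 0.714, 0.0]
wrist_force: [0.7, 0.3, 2.6]
grip_width: 0.0005
time_s: 27.35
eef_pos: [0.4885, 0.381, 0.0524]
tool_rot: [0.0, 0.7, 0.714, 0.0]
wrist_force: [0.6, -0.4, 4.2]
grip_width: 0.0007
```

```bash
python3 -m inch '[[0,0,0,0.0006,0],[0,0,0,0.0006,0],[0,0,0,0.0006,0],[0,0,0,0.0006,0],[0,0,0,0.0006,0],[0,0,0,0.0006,0]]'; python3 -m inch '[[0,0,0,0,0],[0,0,0,0,0],[0,0,0,0,0],[0,0,0,0,0]]'
```

```text
time_s: 28.1
eef_pos: [0.4886, 0.381, 0.0521]
tool_rot: [0.0, 0.7, 0.714, 0.0]
wrist_force: [0.2, -0.2, 7.0]
grip_width: 0.0004
time_s: 28.6
eef_pos: [0.4886, 0.381, 0.0521]
tool_rot: [0.0, 0.7, 0.714, 0.0]
wrist_force: [0.0, 0.3, 7.0]
grip_width: 0.0003
```

Held at the stop (7 N, z = 52.1 mm). Now I press fully down and release.

```bash
python3 -m inch '[[0,0,0,0,0],[0,0,0,0,0],[0,0,0,0.004,0],[0,0,0,0.007,0],[0,0,0,0.007,0],[0,0,0,0.007,0]]'; python3 -m inch '[[0,0,0,-0.01,0],[0,0,0,-0.05,0],[0,0,0,-0.1,0],[0,0,0,-0.16,0],[0,0,0,-0.16,0],[0,0,0,-0.16,0]]'
python3 - <<'E'
from tilt import *
from meas import *
s,p,M=st(); print(p,s["time_s"],s["wrist_force"])
a,d=snap("scene","s10")
for m,ss,c in blobs(a,(105,150,60),(125,255,255)):
    if 230<c[0]<400 and 130<c[1]<300: print(c,ss[4],ray("scene",*c,.107).round(4))
at,dt=snap("top","t10");print(prof(at,dt)[:,1].round(4))
for j in jars(at,zc=.109): print(j)
cv2.imwrite("pics/s10c.png",cv2.resize(a[130:310,160:460,::-1],None,fx=2.6,fy=2.6,interpolation=cv2.INTER_CUBIC))
E
```

```text
time_s: 29.35
eef_pos: [0.4886, 0.3811, 0.046]
tool_rot: [0.0, 0.7, 0.714, 0.0]
wrist_force: [-2.3, -1.8, 16.2]
grip_width: 0.0003
time_s: 30.1
eef_pos: [0.4876, 0.3803, 0.2037]
tool_rot: [-0.0, 0.7, 0.714, -0.001]
wrist_force: [-0.2, 0.7, 0.0]
grip_width: 0.0005
[0.48761092 0.38026222 0.20374048] 30.1 [-0.19888358  0.72614574  0.04934563]
[273.07662835 222.06130268] 261 [0.5801 0.0107 0.107 ]
[314.84615385 235.9047619 ] 273 [0.5759 0.1301 0.107 ]
[336.         243.23049645] 282 [0.5747 0.1891 0.107 ]
[0.0382    nan 0.0386    nan    nan]
(array([284.3, 185.3]), np.int32(208), array([0.5764, 0.0102, 0.109 ]))
(array([215. , 187.9]), np.int32(242), array([0.5708, 0.1877, 0.109 ]))
(array([237.9, 187.3]), np.int32(241), array([0.5719, 0.1291, 0.109 ]))
```

View pics/s10c.png

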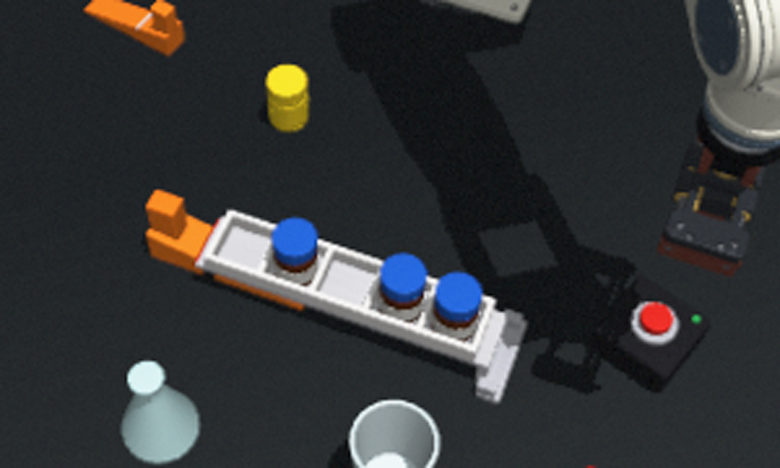

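Nothing has changed: the jars are still in their pockets, the rack is level on the wedge, and the button is up at (655,320). I hand in the job.

```bash
python3 -m inch '[[0,0,0,0,0],[0,0,0,0,0]]'; python3 -c "
from plant import robot
print(robot.close_job())"
```

```text
time_s: 30.45
eef_pos: [0.488, 0.3806, 0.2035]
tool_rot: [-0.0, 0.7, 0.714, -0.001]
wrist_force: [-0.3, -0.8, 0.7]
grip_width: 0.0009
the job is handed in; nothing more can be done
None
```

I did every step of the job and handed it in at about 30 s. `close_job` gives no verdict, so the results below rest on my own checks.

- **Wedge and rack:** I pushed the larger orange wedge in tip first under the red lip and let go with the rack still empty. Depth readings then gave a tilt of about -0.002 rad. With the jars in, the two pocket floors still visible differed by 0.4 mm over 120 mm, which is about -0.003 rad and inside the 0.009 limit.
- **Jars:** There were three blue-capped jars on the bench. They now stand upright in pockets 0, 1 and 3, within about 3 mm of the pocket centres in both cameras.
- **Button:** I held it at the halfway stop for over a second, at about 7 N with the fingertip at 52.1 mm. I then pressed it fully down to 46.0 mm at about 16 N and let it come up.
- **Last look:** The button was up, the arm clear of everything, and nothing had moved between the last two pictures. I did not touch the other glassware, the yellow jar or the small wedge.

No check failed. The absolute depth readings shifted by up to about 0.8 mm between pictures, so the tilt figures are good to roughly 0.003 rad.

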